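# Take the blue lid off its tote and park it in the lid rack

### The arm

A 6-joint arm with a two-finger parallel gripper is mounted at the origin on the work surface. World frame = base frame: x ahead of the robot, y to its left, z up, the work surface at z = 0. Lengths are in m, angles in rad, forces in N, time in s.
With the tool pointing down it reaches from about 0.375 to 0.9 m from the base axis. Payload 3.1 kg.
Tool frame: the origin (TCP) lies at the very end of the fingers, on their centre line; the grasp point (between the pads) lies 19 mm behind it (manip.pinch_z is the distance from the TCP to the grasp point, in m); z points along the fingers, y is the direction in which the jaws open and shut (so a half turn about z gives the same grasp; the last joint's range is limited). The gripper opens to 85 mm and grips with 20 to 120 N. Pads are 22 mm wide; open, the fingers measure 114 mm over their backs; the gripper's body (76 mm by 85 mm) begins 54 mm behind the grasp point. The pads swing forward as they close: fully open they stand 13 mm farther back than shut.
Start: joints at [1.006, 0.527, 1.433, -0, 1.181, -0.178], TCP at [0.236, 0.579, 0.231] pointing down, gripper open.
Joint ranges: [-3.08, 3.08], [-0.75, 2.2], [0.22, 2.44], [-1.43, 4.57], [0, 2.65], [-2.85, 2.85]. Speed limits (rad/s): [2.79, 2.79, 3.14, 3.14, 3.14, 3.14].

### API

Orientations are given as a unit quaternion [x, y, z, w].
In Python, from station import manip gives the robot as it stands.
- The arm moves only by the tool drive_tool, never from a script. Its argument "increments" is a list of rows, each a list of 7 numbers: the closure in counts, from 0 (fully open) to 255 (shut), then the shift along the tool's x, y, z in cm, then the turn, a rotation vector about the tool's x, y, z in rad. A call has 1 to 20 rows; each row is the pose to reach, as a shift and turn from the pose commanded when the call began, along the tool's axes at that moment; what a row does not reach only later rows make up. A row lasts 1/10 s, in which the tool goes at most 50 mm and 8.59 degrees, less where a joint would pass 70% of its speed; a pose out of reach is approached as far as the arm can. A call with a gripper value outside its range is refused whole. The fingers move at their own pace and stop on an object; "force" is the grip in N (left out, the last holds). Time passes only in rows, so rows that repeat a pose let the fingers close. It gives the time, the measured TCP pose, the force and the opening at its end, in the units of the state.
- manip.sense(): the state, without advancing time (a new reading comes with each control period).
- manip.snapshot(name): name is "scene" or "top"; returns the picture (384x512x3 uint8, red, green, blue); there is no depth.
- manip.camera_model(name): a dict with "mtx" (3x3 intrinsics, pixels), "cam_to_world" (4x4, takes a point from camera to world coordinates). Camera axes: x right, y down, z forward; pixel columns grow to the right and rows downward; lengths in m; the calibration is good to about 2 mm. A picture is of the moment at which its call begins. camera_model takes no time and is no camera call.
- manip.sign_off(): hands the job in, once; it reports no verdict.
The state is a dict: "t": time; "q": joint angles; "qd": joint speeds; "tau": joint torques, N m; "tcp_pos": TCP position; "tool_rot": TCP orientation; "force": force on the tool from outside, world axes, zero at the start; "ft_torque": the same for the moment, N m; "finger_gap": opening from 0.0 (shut) to 1.0 (fully open).
Only numpy, scipy, OpenCV 4.12 (cv2) and the standard library are available. Lean on these libraries where they do the work, as an engineer would, in place of code of your own. Each camera call takes 0.05 s, during which the arm holds its last target. There are 200 camera calls.

### The job

Open up the blue-lidded tote for packing: swing its lid up by the front tab until it stands upright, lift it straight up off its hinge pins, and lower it, hinge edge down and without dropping it, into the slot of the wooden lid rack so that it stays standing upright there, centred along the slot. Leave the orange-lidded tote shut.

Things in the scene. Friction and masses are not known exactly. Their poses are not given: they have to be found in the camera images.
- blue_lid_tab (a point): Centre of the front grip tab of the blue lid (loose on its hinge, 150 mm wide, 10 thick, 0.15-0.3 kg). Tab 26 wide (y), 12 thick, juts 45 from the lid; point 28 from the lid's edge, 80 above table when shut, free space around. x: towards hinge, z: out of upper face. Hinge axis 193 along +x; lid ends 8 beyond it. Gripped across its width, the tab turns in the fingers. Let go part-way, the lid falls shut.
- tote_hinge (a point): Middle of the blue-lidded grey tote's hinge axis, at its back edge, 80 above table. x: tote front to back, y: hinge axis, z up. Fixed tote 148 x 150, 75 high. The lid's tab swings up and back about y. Flat pins (16 x 6) sit in sockets with an 11 wide mouth on top: they come out upwards only with the lid within 15 deg of upright, about 2 play either side; 35 of lift frees them. Sizes in mm.
- rack_slot (a point): Wooden lid rack, fixed, foot 100 x 170 mm: this point is the middle of the slot's floor, 8 above table, z up. Slot along y, 20 wide in x, ends open; straight walls to 67 above the point, flared guides to 83 (mouth about 45 wide). With the lid standing in the slot, tab up, the tab point is 201 above this point; it may lean up to 12 deg; its faces may look either way.
- orange_lid_tab (a point): The same tab point on the orange lid of a second tote of the same shape and size: a bystander with its lid shut, to be left alone. Both shut totes stand 96 mm above the table at most (hinge sockets).
Mind the look-alikes: they are no part of the job. Of the things shaped like the part that bears rack_slot, the wooden one is meant. Leave any purple look-alike of the part that bears tote_hinge alone.

How it is judged:
On the way, in this order (a step that is already met when the one before it is completed fails the run):
1. the blue lid stands within 15 degrees of upright, still on its hinge (angle between blue_lid_tab's own x axis and vertical above 2.88 rad and distance between blue_lid_tab and tote_hinge below 0.205 m and z of blue_lid_tab in the frame of tote_hinge above 0.17 m), for 0.05 s.
2. the blue lid has been lifted up off its pins (tab point more than 225 mm above the hinge axis) (z of blue_lid_tab in the frame of tote_hinge above 0.225 m), for 0.05 s.
3. the blue lid is lowered to within about 30 mm of the floor of the rack's slot while still held (x of blue_lid_tab in the frame of rack_slot between -0.07 and 0.07 m and y of blue_lid_tab in the frame of rack_slot between -0.03 and 0.03 m and z of blue_lid_tab in the frame of rack_slot between 0.17 and 0.233 m and angle between blue_lid_tab's own x axis and vertical above 2.74 rad and angle between the y axis of blue_lid_tab and the y axis of rack_slot, either way round below 0.26 rad and contact force between the fingers and anything else above 1 N), for 0.05 s.
At the end, for the whole second after the job is handed in: The blue lid stands on the floor of the rack's slot, hinge edge down, within 23 degrees of upright, in line with the slot within 15 degrees and centred along it within 30 mm, released; the orange lid is still shut, its tab within 15 mm of where it was (x of blue_lid_tab in the frame of rack_slot between -0.07 and 0.07 m and y of blue_lid_tab in the frame of rack_slot between -0.03 and 0.03 m and z of blue_lid_tab in the frame of rack_slot between 0.17 and 0.212 m and angle between blue_lid_tab's own x axis and vertical above 2.74 rad and angle between the y axis of blue_lid_tab and the y axis of rack_slot, either way round below 0.26 rad and distance of orange_lid_tab from where it was at the start of the episode below 0.015 m); the robot touches nothing.
It fails at once if the orange lid is disturbed (tab moved more than 20 mm) (distance of orange_lid_tab from where it was at the start of the episode above 0.02 m).
It also fails if it takes over 51 s, if anything falls off the work surface, if the arm or the gripper's body presses on something with over 40 N, if the wrist force passes 120 N, or if a joint passes its speed limit or range.

## Working session

There is one attempt and no reset: what is moved stays moved. The work goes in short steps, Python scripts to look and compute and a tool call to move; the robot and the scene stay as the last step left them, time stands still between calls to the robot, and variables do not carry over. Pictures are saved under pics/ and viewed, about 8 in all and at most 12, crops included, and the job is handed in when it is done.

Besides the shell and the picture viewer there is one more tool, called after ">>>" as name(argument=value, ...) on one line, values as JSON. drive_tool: Moves the arm, as the interface text tells. Its arguments: {"type":"object","properties":{"increments":{"type":"array","items":{"type":"array","items":{"type":"number"}}},"force":{"type":"number"}},"required":["increments"]}

```bash
mkdir -p pics; python3 - <<'E'
from station import manip
import cv2,numpy as np
for n in("scene","top"):
    im=manip.snapshot(n); cv2.imwrite(f"pics/{n}0.png",im[:,:,::-1]); m=manip.camera_model(n); print(n,np.round(m["mtx"],2).tolist(),np.round(m["cam_to_world"],4).tolist())
a=[cv2.imread(f"pics/{n}0.png") for n in("scene","top")]
cv2.imwrite("pics/both.png",np.vstack([a[0],a[1]])) 
s=manip.sense();print(s)
E
```

```text
scene [[364.56, 0.0, 251.31], [0.0, 364.56, 187.92], [0.0, 0.0, 1.0]] [[-0.8081, 0.409, -0.4238, 0.8454], [0.5887, 0.5368, -0.6044, 0.5968], [-0.0197, -0.738, -0.6746, 0.6941], [0.0, 0.0, 0.0, 1.0]]
top [[479.1, 0.0, 250.17], [0.0, 479.1, 190.2], [0.0, 0.0, 1.0]] [[0.0217, -0.9867, 0.1613, 0.2059], [-0.9998, -0.0215, 0.0026, 0.0532], [0.0009, -0.1614, -0.9869, 1.4915], [0.0, 0.0, 0.0, 1.0]]
{'t': 0.1, 'q': array([ 1.00546637e+00,  5.28406883e-01,  1.43380694e+00, -3.09009967e-06,
        1.18141903e+00, -1.78476234e-01]), 'qd': array([-0.00110816, -0.00329696, -0.00288328,  0.00031411,  0.00220853,
        0.00060046]), 'tau': array([ 3.61893526e-04, -4.43302417e+01, -1.78586483e+01, -2.06427871e-04,
        3.86662476e-03, -3.04008927e-05]), 'tcp_pos': array([0.2353942 , 0.57825651, 0.23040037]), 'tool_rot': array([ 1.92222295e-01,  9.81350880e-01, -9.50882020e-04, -3.69361861e-04]), 'force': array([ 0.51227241, -0.01601856,  0.48180183]), 'ft_torque': array([ 0.02207667, -0.0070705 , -0.05101973]), 'finger_gap': 0.9994893623248976}
```

View pics/top0.png

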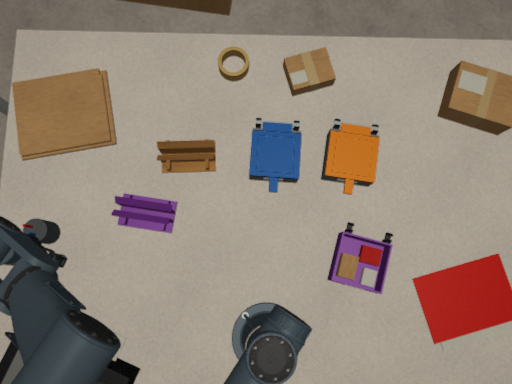

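View pics/scene0.png

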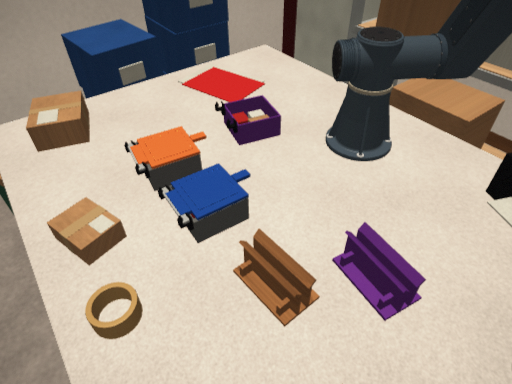

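Candidates: blue lid tab at top-view pixel (273,185), with the orange tab at (348,186) and the purple tote at (360,262) as look-alikes. The wooden rack is at (187,156), with the purple rack (145,212) as its look-alike. I choose the blue tab and the wooden rack, then check both in one crop.

```bash
cat > h.py <<'E'
from station import manip
import cv2,numpy as np
def ray(n,px):
    m=manip.camera_model(n);T=m["cam_to_world"];px=np.atleast_2d(np.array(px,float))
    d=(np.linalg.inv(m["mtx"])@np.c_[px,np.ones(len(px))].T).T@T[:3,:3].T
    return T[:3,3],d
def plane(n,px,z):
    o,d=ray(n,px);return o+d*((z-o[2])/d[:,2])[:,None]
def proj(n,P):
    m=manip.camera_model(n);T=np.linalg.inv(m["cam_to_world"]);c=np.atleast_2d(P)@T[:3,:3].T+T[:3,3];u=c@m["mtx"].T
    return u[:,:2]/u[:,2:]
def tri(p1,p2):
    o1,d1=ray("top",p1);o2,d2=ray("scene",p2);d1=d1[0];d2=d2[0]
    s=np.linalg.lstsq(np.c_[d1,-d2],o2-o1,rcond=None)[0];a=o1+s[0]*d1;b=o2+s[1]*d2
    return (a+b)/2,np.linalg.norm(a-b)
def mask(im,lo,hi):return cv2.inRange(cv2.cvtColor(im,cv2.COLOR_RGB2HSV),lo,hi)
def big(m):
    c=cv2.findContours(m,cv2.RETR_EXTERNAL,cv2.CHAIN_APPROX_NONE)[0];return max(c,key=cv2.contourArea)[:,0]
E
python3 - <<'E'
from h import *
t=cv2.imread("pics/top0.png")[:,:,::-1].copy();s=cv2.imread("pics/scene0.png")[:,:,::-1].copy()
mt=mask(t,(105,130,50),(125,255,255));mt[:90]=0;mt[215:]=0
b=big(mt)
W=plane("top",b,0.086)
print("lid ext",W.min(0),W.max(0))
r=cv2.minAreaRect((W[:,:2]*1000).astype(np.float32));print("lid+tab rect",r)
# tab rows: width per row
for row in range(118,195,3):
    c=np.where(mt[row])[0]
    if len(c):print(row,c.min(),c.max(),np.round(plane("top",[[c.min(),row],[c.max()+1,row]],0.086)[:,:2].ravel(),4))
a=cv2.resize(t[110:200,150:310],None,fx=5,fy=5,interpolation=cv2.INTER_CUBIC)[:, :]
bb=cv2.resize(s[150:325,110:330],None,fx=3.6,fy=3.6,interpolation=cv2.INTER_CUBIC)
a=cv2.resize(a,(512,288));bb=cv2.resize(bb,(800,636))[:, :]
cv2.imwrite("pics/ca.png",cv2.resize(t[110:200,150:310],(800,450),interpolation=cv2.INTER_CUBIC)[:,:,::-1])
cv2.imwrite("pics/cb.png",cv2.resize(s[160:325,150:330],(654,600),interpolation=cv2.INTER_CUBIC)[:,:,::-1])
E
```

```text
lid ext [ 0.43474926 -0.09042912  0.086     ] [0.64694232 0.05929383 0.086     ]
lid+tab rect ((539.9705810546875, -14.650215148925781), (146.04222106933594, 210.54689025878906), 87.11177062988281)
124 263 290 [ 0.6405  0.0223  0.6424 -0.0628]
127 263 291 [ 0.6311  0.0222  0.633  -0.0659]
130 253 290 [ 0.621   0.0524  0.6235 -0.063 ]
133 253 299 [ 0.6115  0.0522  0.6147 -0.0903]
136 252 300 [ 0.6021  0.055   0.6054 -0.0934]
139 252 300 [ 0.5927  0.0548  0.596  -0.0934]
142 252 299 [ 0.5834  0.0546  0.5866 -0.0905]
145 252 299 [ 0.574   0.0544  0.5772 -0.0905]
148 251 299 [ 0.5647  0.0572  0.5679 -0.0906]
151 251 299 [ 0.5554  0.057   0.5586 -0.0906]
154 251 299 [ 0.5461  0.0568  0.5493 -0.0906]
157 251 299 [ 0.5369  0.0566  0.5401 -0.0907]
160 251 298 [ 0.5276  0.0564  0.5308 -0.0877]
163 250 298 [ 0.5183  0.0592  0.5216 -0.0878]
166 250 298 [ 0.5091  0.059   0.5124 -0.0878]
169 250 298 [ 0.5     0.0588  0.5032 -0.0879]
172 250 298 [ 0.4908  0.0586  0.494  -0.0879]
175 250 298 [ 0.4817  0.0584  0.4849 -0.088 ]
178 270 297 [ 0.4739 -0.0015  0.4757 -0.085 ]
181 270 277 [ 0.4648 -0.0016  0.4653 -0.0254]
184 270 276 [ 0.4557 -0.0017  0.4561 -0.0226]
187 269 276 [ 0.4465  0.0011  0.4471 -0.0227]
190 269 276 [ 0.4375  0.001   0.438  -0.0228]
```

View pics/ca.png

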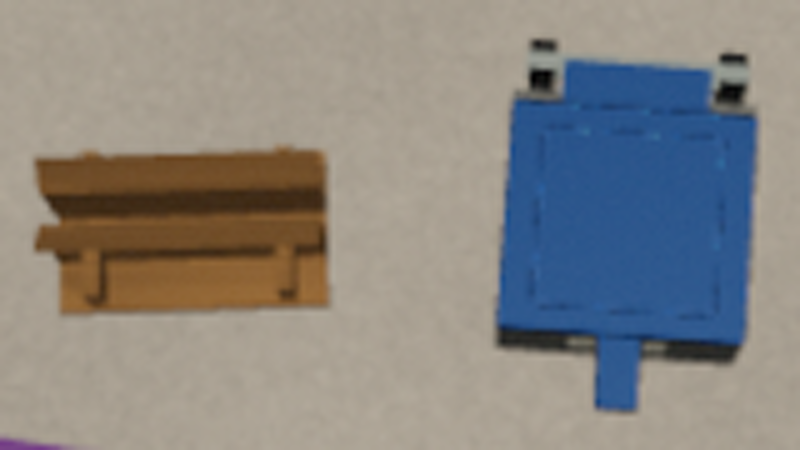

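View pics/cb.png

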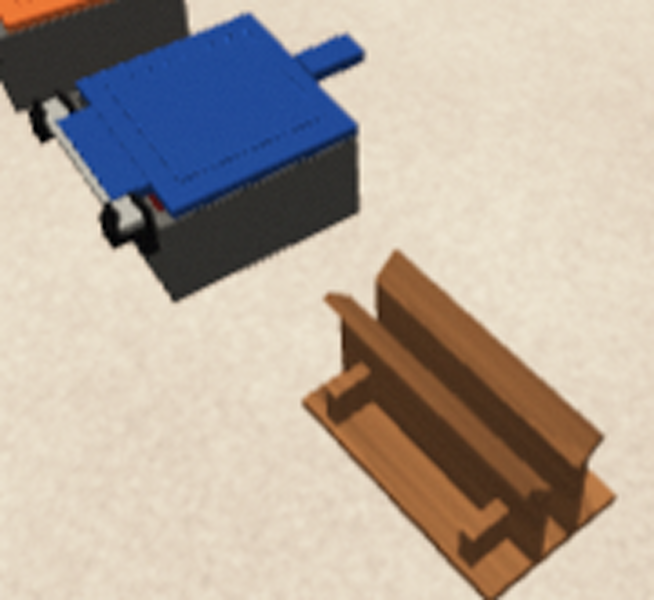

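```bash
python3 - <<'E'
from h import *
np.set_printoptions(precision=4,suppress=True)
A=lambda l:[[150+x/5,110+y/5] for x,y in l]
B=lambda l:[[150+x/3.6333,160+y/3.6364] for x,y in l]
ta=A([(36,160),(325,150),(36,250),(325,245)]) # +x+y,+x-y,-x+y,-x-y flare tips
sb=B([(548,495),(325,297),(603,437),(397,250)])
print("flare tri");[print(*tri(a,b)) for a,b in zip(ta,sb)]
f=plane("top",ta,.091)[:,:2];print("top flare",f,f.mean(0));g=plane("scene",sb,.091)[:,:2];print("scene",g,g.mean(0))
print("foot scene A,B,C",plane("scene",B([(305,402),(490,600),(614,496)]),.004)[:,:2])
print("foot top C,D",plane("top",A([(62,313),(328,305)]),.006)[:,:2])
# tab: end mid, top face
print("tab end tri",tri(A([(618,410)])[0],B([(356,47)])[0]))
print("tab end scene z.086",plane("scene",B([(345,36),(364,53)]),.086))
print("hinge ends scene",plane("scene",B([(57,120),(112,202)]),.086))
print("hinge ends top",plane("top",A([(567,60),(715,68)]),.086))
P=np.array([[.4505,-.0112,.08]]);print(proj("scene",P),proj("top",P))
print("lid front corners scene",plane("scene",B([(250,13),(357,127)]),.085),"top",plane("top",A([(498,328),(741,343)]),.085))
R=__import__("scipy.spatial.transform",fromlist=["Rotation"]).Rotation.from_quat(manip.sense()["tool_rot"]).as_matrix();print(R)
E
```

```text
flare tri
[0.5717 0.3454 0.0897] 0.013527325914427926
[0.5849 0.1693 0.0836] 0.0075919208266704485
[0.5204 0.3394 0.0859] 0.0034200141270281656
[0.5275 0.1663 0.0828] 0.004263837907034655
top flare [[0.5758 0.34  ]
 [0.5858 0.1662]
 [0.5203 0.337 ]
 [0.5272 0.1642]] [0.5523 0.2519]
scene [[0.568  0.3511]
 [0.5855 0.1773]
 [0.522  0.3428]
 [0.5304 0.1738]] [0.5515 0.2613]
foot scene A,B,C [[0.6052 0.1776]
 [0.5962 0.3447]
 [0.4978 0.339 ]]
foot top C,D [[0.499  0.3357]
 [0.5079 0.1678]]
tab end tri (array([ 0.4314, -0.0115,  0.0762]), np.float64(0.005235376637001808))
tab end scene z.086 [[ 0.4354 -0.0146  0.086 ]
 [ 0.4356  0.009   0.086 ]]
hinge ends scene [[ 0.6412 -0.0604  0.086 ]
 [ 0.6474  0.0298  0.086 ]]
hinge ends top [[ 0.6468  0.0212  0.086 ]
 [ 0.6438 -0.0689  0.086 ]]
[[241.0489 174.5969]] [[273.0569 186.1227]]
lid front corners scene [[ 0.475  -0.0799  0.085 ]
 [ 0.4834  0.0669  0.085 ]] top [[ 0.48    0.0596  0.085 ]
 [ 0.4741 -0.0857  0.085 ]]
[[-0.9261  0.3773 -0.0011]
 [ 0.3773  0.9261 -0.0017]
 [ 0.0004 -0.002  -1.    ]]
```

Pictures 1–4: the views agree that the blue lid has its tab facing the robot at about (0.4525, -0.0075, 0.08), with yaw about -0.05. The wooden rack is at about (0.552, 0.257), yaw +0.053. Lengths match the given sizes, but the two views differ by about 6 mm in y. I'll hover over the tab first and compare the fingers with it directly.

>>> drive_tool(increments=[[0,-42.2,-46.0,7.1,0,0,-0.337],[0,-42.2,-46.0,7.1,0,0,-0.337],[0,-42.2,-46.0,7.1,0,0,-0.337],[0,-42.2,-46.0,7.1,0,0,-0.337],[0,-42.2,-46.0,7.1,0,0,-0.337],[0,-42.2,-46.0,7.1,0,0,-0.337],[0,-42.2,-46.0,7.1,0,0,-0.337],[0,-42.2,-46.0,7.1,0,0,-0.337],[0,-42.2,-46.0,7.1,0,0,-0.337],[0,-42.2,-46.0,7.1,0,0,-0.337],[0,-42.2,-46.0,7.1,0,0,-0.337],[0,-42.2,-46.0,7.1,0,0,-0.337],[0,-42.2,-46.0,7.1,0,0,-0.337],[0,-42.2,-46.0,7.1,0,0,-0.337],[0,-42.2,-46.0,7.1,0,0,-0.337],[0,-42.2,-46.0,7.1,0,0,-0.337],[0,-42.2,-46.0,7.1,0,0,-0.337]], force=40)

```text
t: 1.8
tcp_pos: [0.4522, -0.0051, 0.1604]
tool_rot: [0.024, 1.0, 0.0, -0.0]
force: [-0.0, -0.9, -0.1]
finger_gap: 1.001
```

```bash
python3 - <<'E'
from h import *
from scipy.spatial.transform import Rotation as Ro
im=manip.snapshot("scene");s=manip.sense();print(s["t"],s["tcp_pos"],s["force"],s["q"]);print(Ro.from_quat(s["tool_rot"]).as_matrix().round(4))
p=s["tcp_pos"];print("tcp px",proj("scene",p))
R=Ro.from_quat(s["tool_rot"]).as_matrix()
print("tips px (gap .085, 13 back)",proj("scene",[p+R@np.array([0,k*.0425,-.013]) for k in(-1,1)]))
cv2.imwrite("pics/s1.png",cv2.resize(im[80:240,130:330],(800,600*16//15*15//16//1),interpolation=cv2.INTER_CUBIC)[:,:,::-1])
E
```

```text
1.85 [ 0.4523733  -0.00509124  0.16040852] [0.04636237 0.32296935 0.16573317] [-2.59205061e-01  4.15954605e-01  1.92664648e+00  1.29987346e-04
  7.99528338e-01 -1.78238804e+00]
[[-9.989e-01  4.770e-02 -5.000e-04]
 [ 4.770e-02  9.989e-01  2.000e-04]
 [ 5.000e-04  2.000e-04 -1.000e+00]]
tcp px [[240.57665035 151.07856605]]
tips px (gap .085, 13 back) [[231.30676125 138.47014837]
 [249.97736781 155.5340415 ]]
```

View pics/s1.png

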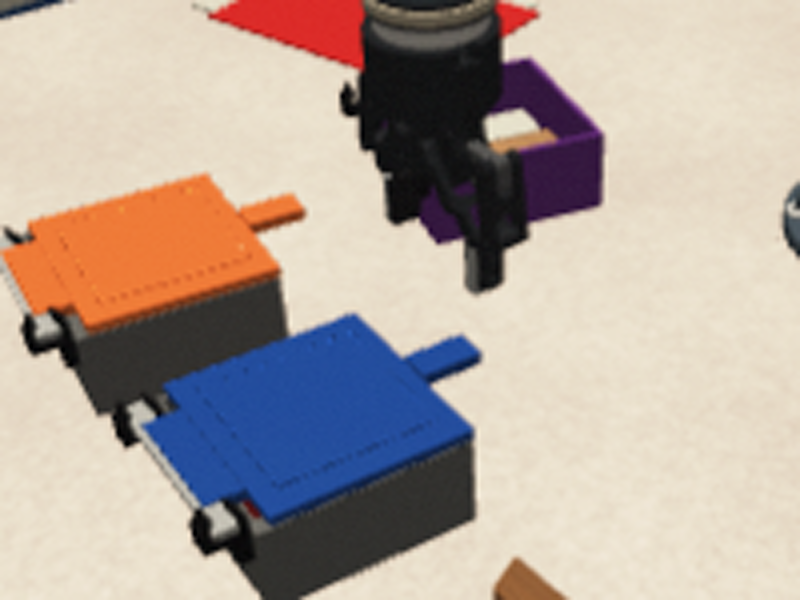

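Picture 5: the open fingertips at about (230,137) and (250,157) match the projected TCP to within about 1 px, so the scene camera agrees with the robot. Its tab estimate (y about -0.004) is the one I trust. The tab lies below and between the jaws, so I descend and close.

>>> drive_tool(increments=[[0,0,0.1,5,0,0,0],[0,0,0.1,8,0,0,0],[0,0,0.1,10,0,0,0],[0,0,0.1,10,0,0,0],[0,0,0.1,10,0,0,0],[90,0,0.1,10,0,0,0],[120,0,0.1,10,0,0,0],[130,0,0.1,10,0,0,0],[140,0,0.1,10,0,0,0],[150,0,0.1,10,0,0,0],[160,0,0.1,10,0,0,0],[170,0,0.1,10,0,0,0],[180,0,0.1,10,0,0,0]], force=30)

```text
t: 3.15
tcp_pos: [0.4533, -0.0073, 0.0609]
tool_rot: [0.024, 1.0, -0.001, 0.0]
force: [-4.6, -11.3, 6.4]
finger_gap: 0.3
```

```bash
python3 - <<'E'
from h import *
im=manip.snapshot("scene");s=manip.sense();print(s["t"],s["tcp_pos"],s["force"],s["ft_torque"],s["finger_gap"]*85)
cv2.imwrite("pics/s2.png",cv2.resize(im[80:240,130:330],(800,640),interpolation=cv2.INTER_CUBIC)[20:620,:,::-1])
E
```

```text
3.2 [ 0.45329202 -0.00733266  0.06095789] [ -3.58062738 -10.3507567    6.48482719] [-1.862821    0.55801704 -0.30226499] 25.6107260935938
```

View pics/s2.png

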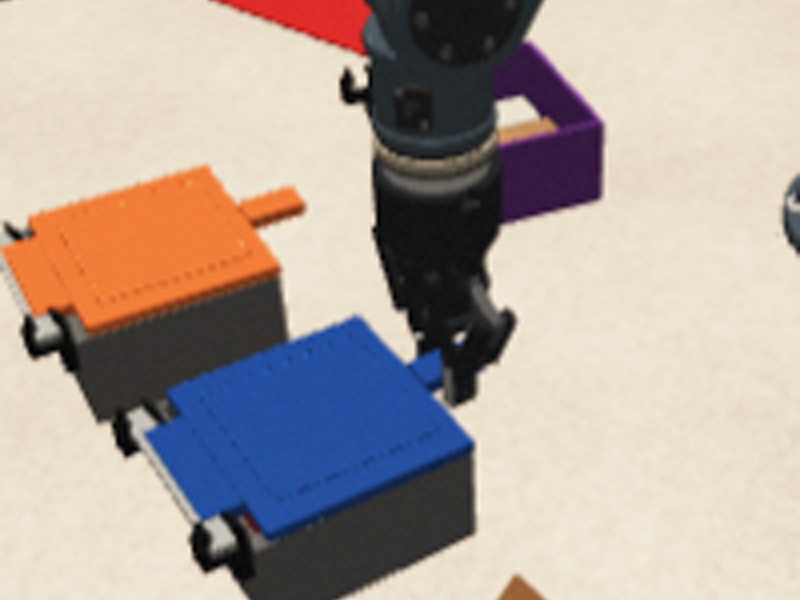

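Picture 6: the tab is gripped, with a gap of 25.6 mm against the expected 26. A -10 N side load shows the tab centre lies about 3 mm farther to -y, so I relieve that and start the arc.

>>> drive_tool(increments=[[180,0.05,-0.2,0,0,0,0],[180,0.1,-0.3,0,0,0,0],[180,0.1,-0.3,0,0,0,0],[180,0.07,-0.3,-1.01,0,0,0],[180,-0.01,-0.3,-2.02,0,0,0],[180,-0.14,-0.3,-3.02,0,0,0],[180,-0.32,-0.3,-4.01,0,0,0],[180,-0.56,-0.3,-5.0,0,0,0],[180,-0.85,-0.3,-5.96,0,0,0],[180,-1.18,-0.3,-6.92,0,0,0],[180,-1.57,-0.3,-7.85,0,0,0],[180,-2.0,-0.3,-8.76,0,0,0],[180,-2.49,-0.3,-9.65,0,0,0],[180,-3.01,-0.3,-10.51,0,0,0],[180,-3.59,-0.3,-11.34,0,0,0],[180,-4.2,-0.3,-12.15,0,0,0],[180,-4.86,-0.3,-12.91,0,0,0],[180,-5.55,-0.3,-13.65,0,0,0],[180,-5.55,-0.3,-13.65,0,0,0]])

```text
t: 5.1
tcp_pos: [0.5098, -0.0113, 0.1979]
tool_rot: [0.025, 1.0, -0.0, 0.001]
force: [-1.2, 0.7, -1.5]
finger_gap: 0.3
```

```bash
python3 - <<'E'
from h import *
im=manip.snapshot("scene");s=manip.sense();print(s["t"],s["tcp_pos"],s["force"],s["ft_torque"],s["finger_gap"]*85)
cv2.imwrite("pics/s3.png",cv2.resize(im[80:240,130:330],(800,640),interpolation=cv2.INTER_CUBIC)[20:620,:,::-1])
E
```

```text
5.15 [ 0.50956051 -0.01133438  0.19735077] [-1.5381431  -0.11368628 -1.93399296] [-0.02079661  0.18778966 -0.01666998] 25.19200715038602
```

View pics/s3.png

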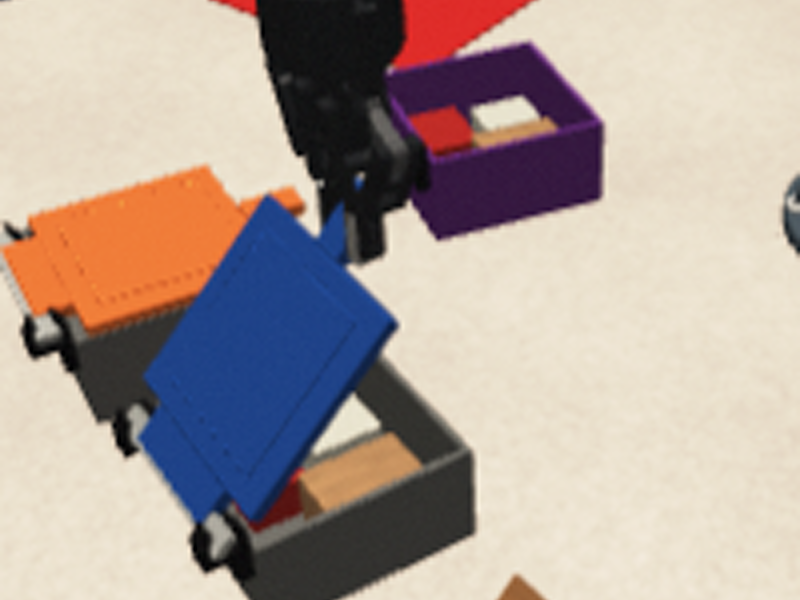

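Picture 7: the lid is at about 45°, still on its hinge and firmly held, and the orange lid is untouched. I continue to upright.

>>> drive_tool(increments=[[180,-0.73,0,-0.7,0,0,0],[180,-1.5,0,-1.35,0,0,0],[180,-2.3,0,-1.97,0,0,0],[180,-3.14,0,-2.54,0,0,0],[180,-4.0,0,-3.07,0,0,0],[180,-4.89,0,-3.55,0,0,0],[180,-5.8,0,-3.98,0,0,0],[180,-6.73,0,-4.37,0,0,0],[180,-7.68,0,-4.71,0,0,0],[180,-8.65,0,-5.0,0,0,0],[180,-9.63,0,-5.23,0,0,0],[180,-10.63,0,-5.42,0,0,0],[180,-11.63,0,-5.55,0,0,0],[180,-12.64,0,-5.63,0,0,0],[180,-13.6,0,-5.65,0,0,0],[180,-13.6,0,-5.65,0,0,0],[180,-13.6,0,-5.65,0,0,0]])

```text
t: 6.85
tcp_pos: [0.6451, -0.018, 0.2532]
tool_rot: [0.025, 1.0, -0.0, 0.001]
force: [0.4, -0.4, -2.6]
finger_gap: 0.3
```

```bash
python3 - <<'E'
from h import *
im=manip.snapshot("scene");s=manip.sense();print(s["t"],s["tcp_pos"],s["force"],s["ft_torque"],s["finger_gap"]*85)
cv2.imwrite("pics/s4.png",cv2.resize(im[60:220,110:310],(800,640),interpolation=cv2.INTER_CUBIC)[20:620,:,::-1])
E
```

```text
6.9 [ 0.64479945 -0.01800371  0.25325913] [-0.47277195 -0.35785452 -2.40972299] [0.01877529 0.01927566 0.0237836 ] 25.505085559215708
```

View pics/s4.png

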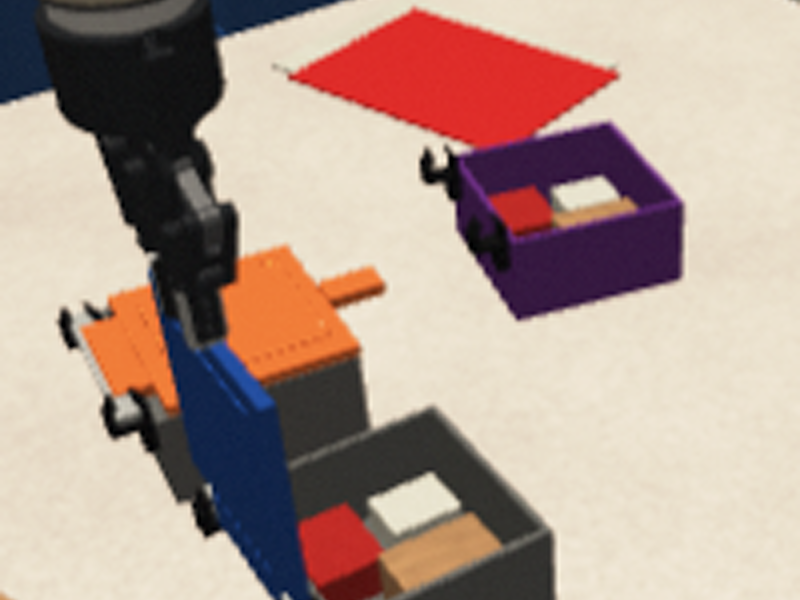

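Picture 8: the lid is upright on its hinge with almost no load on the wrist. I lift straight up.

>>> drive_tool(increments=[[180,0,0,-0.4,0,0,0],[180,0,0,-0.8,0,0,0],[180,0,0,-1.2,0,0,0],[180,0,0,-1.6,0,0,0],[180,0,0,-2.1,0,0,0],[180,0,0,-2.6,0,0,0],[180,0,0,-3.1,0,0,0],[180,0,0,-3.6,0,0,0],[180,0,0,-4.2,0,0,0],[180,0,0,-5.0,0,0,0],[180,0,0,-6.0,0,0,0],[180,0,0,-7.0,0,0,0],[180,0,0,-8.0,0,0,0],[180,0,0,-8.0,0,0,0],[180,0,0,-8.0,0,0,0]])

```text
t: 8.4
tcp_pos: [0.6442, -0.0179, 0.3337]
tool_rot: [0.025, 1.0, -0.0, 0.0]
force: [-0.2, -0.7, -2.1]
finger_gap: 0.294
```

```bash
python3 - <<'E'
from h import *
from scipy.spatial.transform import Rotation as Ro
im=manip.snapshot("scene");s=manip.sense();print(s["t"],s["tcp_pos"],s["force"],s["ft_torque"],s["finger_gap"]*85,s["q"]);print(Ro.from_quat(s["tool_rot"]).as_matrix().round(4))
mt=mask(im,(105,130,50),(125,255,255));mt[:, :100]=0;mt[:60]=0
print(cv2.boundingRect(big(mt)))
cv2.imwrite("pics/s5.png",cv2.resize(im[30:230,90:340],(750,600),interpolation=cv2.INTER_CUBIC)[:,:,::-1])
E
```

```text
8.45 [ 0.64390634 -0.01783999  0.33305483] [ 0.0316659   0.48400007 -1.08227324] [0.01292944 0.01868115 0.01460969] 25.581551736747066 [-2.00886630e-01  4.65283491e-01  1.25169138e+00  9.15652522e-06
  1.42531639e+00 -1.72194403e+00]
[[-9.988e-01  4.970e-02 -7.000e-04]
 [ 4.970e-02  9.988e-01  1.000e-04]
 [ 7.000e-04  1.000e-04 -1.000e+00]]
(142, 109, 41, 82)
```

View pics/s5.png

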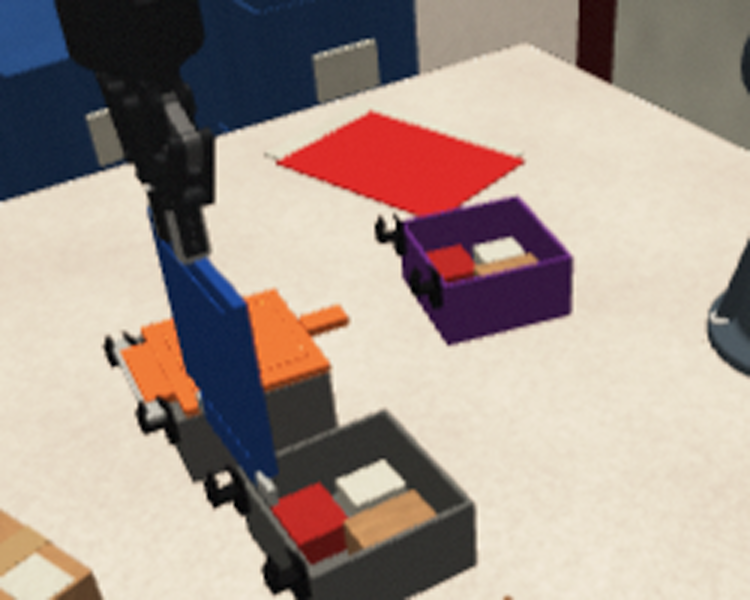

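Picture 9: the lid is clear of the tote and hanging plumb, with its bottom edge at about z 0.15. I carry it above the rack and turn it by 0.10 rad to line up with the slot.

>>> drive_tool(increments=[[180,0.1,0.3,0,0,0,-0.001],[180,0.4,1.1,0,0,0,-0.004],[180,0.8,2.2,0,0,0,-0.008],[180,1.5,3.8,0,0,0,-0.014],[180,2.3,5.9,0,0,0,-0.023],[180,3.1,8.1,0,0,0,-0.031],[180,4.0,10.3,0,0,0,-0.039],[180,4.9,12.7,0,0,0,-0.048],[180,5.9,15.1,0,0,0,-0.058],[180,6.8,17.5,0,0,0,-0.067],[180,7.7,19.7,0,0,0,-0.075],[180,8.5,21.9,0,0,0,-0.083],[180,9.2,23.8,0,0,0,-0.091],[180,9.8,25.1,0,0,0,-0.096],[180,10.2,26.2,0,0,0,-0.1],[180,10.4,26.7,0,0,0,-0.102],[180,10.5,27.0,0,0,0,-0.103],[180,10.5,27.0,0,0,0,-0.103],[180,10.5,27.0,0,0,0,-0.103],[180,10.5,27.0,0,0,0,-0.103]])

```text
t: 10.45
tcp_pos: [0.5531, 0.2563, 0.3333]
tool_rot: [-0.026, 1.0, -0.0, 0.0]
force: [-0.3, -0.2, -1.9]
finger_gap: 0.297
```

```bash
python3 - <<'E'
from h import *
from scipy.spatial.transform import Rotation as Ro
im=manip.snapshot("scene");tp=manip.snapshot("top");s=manip.sense();print(s["t"],s["tcp_pos"],s["force"],s["ft_torque"],s["finger_gap"]*85);R=Ro.from_quat(s["tool_rot"]).as_matrix();print(R.round(4))
g=s["tcp_pos"]+R@[0,0,-.019]
print("expected tab scene",proj("scene",g),"lid bottom corners exp",proj("scene",[g+R@[0,k*.075,.18] for k in(-1,1)]),proj("top",g))
a=cv2.resize(im[80:330,150:350],(480,600),interpolation=cv2.INTER_CUBIC)
b=cv2.resize(tp[100:220,130:230],(320,384),interpolation=cv2.INTER_CUBIC)
o=np.zeros((600,800,3),np.uint8);o[:,:480]=a;o[:384,480:]=b
cv2.imwrite("pics/s6.png",o[:,:,::-1])
E
```

```text
10.55 [0.55301974 0.2564162  0.33324004] [ 0.05247924  0.66130306 -2.6537492 ] [0.00202516 0.01922767 0.00143703] 25.5593409518419
[[-9.986e-01 -5.230e-02 -1.000e-04]
 [-5.230e-02  9.986e-01 -2.000e-04]
 [ 1.000e-04 -2.000e-04 -1.000e+00]]
expected tab scene [[279.03855597 155.37918509]] lid bottom corners exp [[250.75386603 210.13431368]
 [304.67585548 257.28603117]] [[170.38511798 124.05344995]]
```

View pics/s6.png

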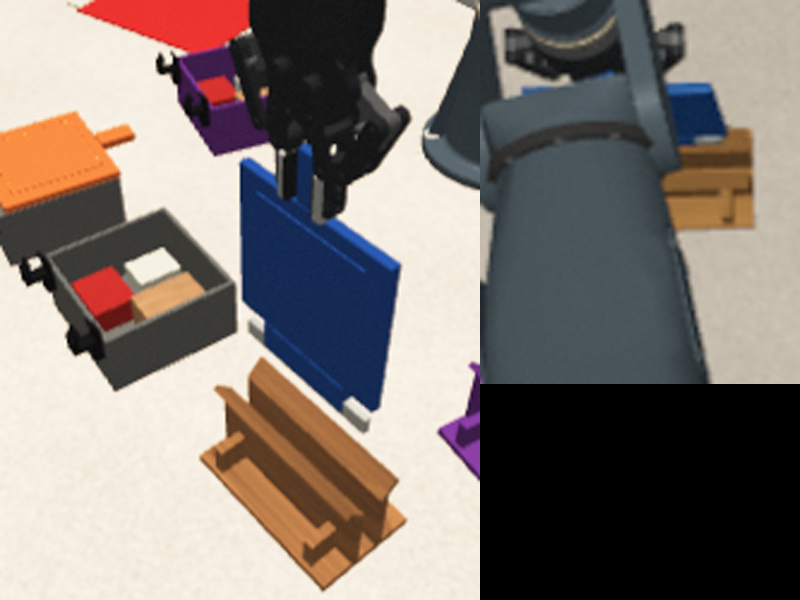

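Picture 10: the lid hangs plumb and parallel above the wooden rack's slot, with the pins at scene px (257,217) and (299,253), close to the prediction. I lower it into the mouth.

>>> drive_tool(increments=[[180,0,0,1,0,0,0],[180,0,0,2,0,0,0],[180,0,0,3,0,0,0],[180,0,0,4,0,0,0],[180,0,0,5,0,0,0],[180,0,0,5.7,0,0,0],[180,0,0,6.4,0,0,0],[180,0,0,7.1,0,0,0],[180,0,0,7.8,0,0,0],[180,0,0,8.5,0,0,0],[180,0,0,8.5,0,0,0]])

```text
t: 11.65
tcp_pos: [0.552, 0.2568, 0.2471]
tool_rot: [-0.027, 1.0, -0.0, -0.001]
force: [0.8, -0.4, -1.9]
finger_gap: 0.298
```

>>> drive_tool(increments=[[180,0,0,0.7,0,0,0],[180,0,0,1.4,0,0,0],[180,0,0,2.1,0,0,0],[180,0,0,2.8,0,0,0],[180,0,0,3.5,0,0,0],[180,0,0,4.2,0,0,0],[180,0,0,4.7,0,0,0],[180,0,0,5.2,0,0,0],[180,0,0,5.2,0,0,0]])

```text
t: 12.55
tcp_pos: [0.5523, 0.2569, 0.1954]
tool_rot: [-0.027, 1.0, -0.0, -0.001]
force: [0.5, 0.0, -2.1]
finger_gap: 0.297
```

```bash
python3 - <<'E'
from h import *
im=manip.snapshot("scene");s=manip.sense();print(s["t"],s["tcp_pos"],s["force"],s["ft_torque"],s["finger_gap"]*85)
cv2.imwrite("pics/s7.png",cv2.resize(im[100:330,170:370],(522,600),interpolation=cv2.INTER_CUBIC)[:,:,::-1])
E
```

```text
12.6 [0.55259326 0.25695425 0.19594443] [-0.58595229 -0.04083153 -1.86313858] [-0.00696298  0.00550427  0.0552995 ] 25.845379659034663
```

View pics/s7.png

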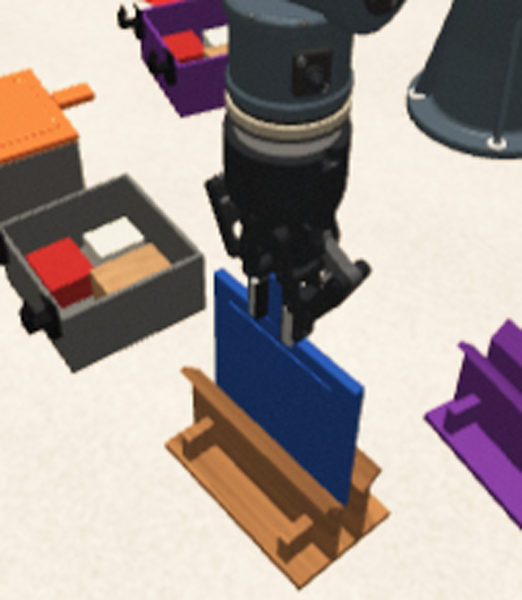

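Picture 11: the lid is in the slot about 5 mm above the floor, upright and roughly centred. I lower it the last bit to contact.

>>> drive_tool(increments=[[180,0,0,0.2,0,0,0],[180,0,0,0.4,0,0,0],[180,0,0,0.55,0,0,0],[180,0,0,0.7,0,0,0],[180,0,0,0.7,0,0,0]])

```text
t: 13.1
tcp_pos: [0.5526, 0.2569, 0.1891]
tool_rot: [-0.027, 1.0, -0.0, -0.0]
force: [0.1, 0.0, -2.1]
finger_gap: 0.3
```

>>> drive_tool(increments=[[180,0,0,0.1,0,0,0],[180,0,0,0.2,0,0,0],[180,0,0,0.3,0,0,0],[180,0,0,0.3,0,0,0]])

```text
t: 13.5
tcp_pos: [0.5526, 0.2569, 0.1861]
tool_rot: [-0.027, 1.0, -0.0, -0.0]
force: [-0.3, 0.2, -2.0]
finger_gap: 0.301
```

>>> drive_tool(increments=[[180,0,0,0.1,0,0,0],[180,0,0,0.2,0,0,0],[180,0,0,0.3,0,0,0],[180,0,0,0.3,0,0,0]])

```text
t: 13.9
tcp_pos: [0.5533, 0.2571, 0.1852]
tool_rot: [-0.027, 1.0, 0.0, 0.001]
force: [-1.7, -0.6, 6.9]
finger_gap: 0.3
```

Contact: the vertical force went from -2 to +7 N at TCP z about 0.186. I relieve 2 mm, open and rise.

>>> drive_tool(increments=[[180,0,0,-0.1,0,0,0],[180,0,0,-0.2,0,0,0],[150,0,0,-0.2,0,0,0],[120,0,0,-0.2,0,0,0],[80,0,0,-0.2,0,0,0],[30,0,0,-0.2,0,0,0],[0,0,0,-0.2,0,0,0],[0,0,0,-0.2,0,0,0],[0,0,0,-0.2,0,0,0],[0,0,0,-1.2,0,0,0],[0,0,0,-3,0,0,0],[0,0,0,-6,0,0,0],[0,0,0,-10,0,0,0],[0,0,0,-14,0,0,0],[0,0,0,-14,0,0,0],[0,0,0,-14,0,0,0]])

```text
t: 15.5
tcp_pos: [0.5532, 0.2571, 0.3253]
tool_rot: [-0.027, 1.0, 0.0, 0.002]
force: [0.6, 1.0, -0.2]
finger_gap: 1.001
```

```bash
python3 - <<'E'
from h import *
im=manip.snapshot("scene");s=manip.sense();print(s["t"],s["tcp_pos"],s["force"],s["finger_gap"]*85)
print("expected tab px",proj("scene",[.5525,.257,.209]))
cv2.imwrite("pics/s8.png",cv2.resize(im[100:330,130:370],(626,600),interpolation=cv2.INTER_CUBIC)[:,:,::-1])
E
```

```text
15.55 [0.55234489 0.25685545 0.32360629] [ 1.34322122 -0.58808112 -0.27181863] 84.7139666764543
expected tab px [[276.95306653 218.89219536]]
```

View pics/s8.png

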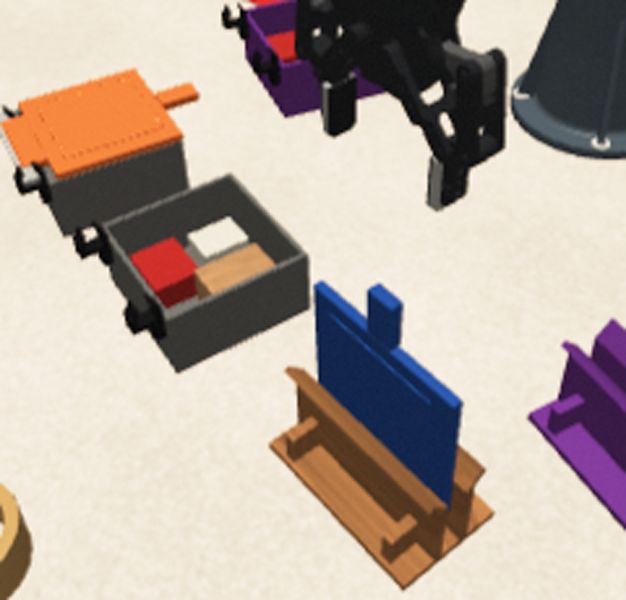

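Picture 12: the lid stands upright in the wooden rack with nothing touching it. Its tab is at scene px (277.6, 222), against (277, 219) expected for a lid that is seated and centred, and the orange lid is shut.

```bash
python3 -c "
from station import manip
print(manip.sign_off())"
```

```text
the job is handed in; nothing more can be done
None
```

The blue lid is off its tote and standing hinge edge down in the slot of the wooden rack, released. I handed the job in at about 15.6 s of the 51 s allowed. I swung it upright by its tab, lifted it straight off the pins, carried it over with a 0.10 rad turn to line up with the slot, and lowered it until it touched the floor. I then relieved 2 mm and opened the gripper.

**Last checks**
- **Lid:** the final picture shows it upright and in line with the slot. Its tab is about 3 px (roughly 5 mm) from where a seated, centred lid should put it.
- **Gripper:** it was about 10 cm above the tab point with near-zero force on the wrist.
- **Orange tote:** its lid is shut and looks unmoved, judged by eye only.

**What disagreed**
- **Cameras:** the two views differed by about 6 mm in y. I used the mean, and the side load when gripping the tab agreed with that.
- **Floor contact:** the lid touched down about 4 mm lower than I calculated, inside the allowed height range.
- **Centring along the slot:** I did not measure this separately after release; it rests on the same averaged y position and the final picture.

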